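Clamp the harmonica comb in its toggle fixture

ROBOT

A 6-joint arm with a two-finger parallel gripper is mounted at the origin on the work surface; the furniture and walls round the work are solid. World frame = base frame: x ahead of the robot, y to its left, z up, the work surface at z = 0. Lengths are in m, angles in rad, forces in N, time in s.
With the tool pointing down it reaches from about 0.3 to 0.875 m from the base axis. Payload 6.4 kg.
Tool frame: the origin (TCP) lies between the finger pads; the fingertips stand 19 mm ahead of it and the grasp point (between the pads) is the TCP; z points along the fingers, y is the direction in which the jaws open and shut (so a half turn about z gives the same grasp; the last joint's range is limited). The gripper opens to 85 mm and grips with 20 to 120 N. Pads are 22 mm wide; open, the fingers measure 114 mm over their backs; the gripper's body (76 mm by 85 mm) begins 54 mm behind the grasp point. The pads swing forward as they close: fully open they stand 13 mm farther back than shut.
Start: joints at [1.015, 0.181, 1.607, -0, 1.354, -0.206], TCP at [0.197, 0.54, 0.25] pointing down, gripper open.
Joint ranges: [-2.99, 2.99], [-0.89, 2.07], [0.3, 2.58], [-1.14, 4.28], [0, 2.63], [-3.12, 3.12]. Speed limits (rad/s): [2.57, 2.57, 3.01, 3.14, 3.14, 3.14].

INTERFACE

Orientations are given as a unit quaternion [w, x, y, z].
In Python, from bench import * gives the robot as it stands.
- The arm moves only by the tool apply_moves, never from a script. Its argument "moves" is a list that holds one entry, the list of rows, each a list of 7 numbers: the shift along the tool's x, y, z in cm, then the turn, a rotation vector about the tool's x, y, z in rad, then the opening, from 0 (shut) to 1 (fully open). A call has 1 to 8 rows; each row is the pose to reach, as a shift and turn from the pose commanded when the call began, along the tool's axes at that moment; what a row does not reach only later rows make up. A row lasts 1/10 s, in which the tool goes at most 50 mm and 8.59 degrees, less where a joint would pass 70% of its speed; a pose out of reach is approached as far as the arm can. A call with a gripper value outside its range is refused whole. The fingers move at their own pace and stop on an object; the grip force is fixed at half the most. Time passes only in rows, so rows that repeat a pose let the fingers close. It gives the time, the measured TCP pose, the force and the opening at its end, in the units of the state.
- get_obs(): the state, without advancing time (a new reading comes with each control period).
- camera(name): name is "side" or "top" or "wrist"; returns the picture (480x640x3 uint8, red, green, blue); there is no depth.
- get_calibration(name): a dict with "vertical_fov" (degrees; the focal length in pixels is half the picture's height over the tangent of half this angle, whatever the lens; pixels are square), "cx", "cy" (the principal point, pixels), "R" (3x3) and "t" (3): a world point X has camera coordinates R X + t. Camera axes: x right, y down, z forward; pixel columns grow to the right and rows downward; lengths in m; the calibration is good to about 2 mm. A picture is of the moment at which its call begins: read the wrist's pose just before it. get_calibration takes no time and is no camera call; for the wrist camera it gives the pose at the moment of the call.
- hand_in(): hands the job in, once; it reports no verdict.
The state is a dict: "time_s": time; "q": joint angles; "dq": joint speeds; "joint_efforts": joint torques, N m; "eef_pos": TCP position; "eef_rot": TCP orientation; "wrist_force": force on the tool from outside, world axes, zero at the start; "torque": the same for the moment, N m; "opening": opening from 0.0 (shut) to 1.0 (fully open).
Only numpy, scipy, OpenCV 4.12 (cv2) and the standard library are available. Lean on these libraries where they do the work, as an engineer would, in place of code of your own. Each camera call takes 0.05 s, during which the arm holds its last target. There are 200 camera calls.

TASK

Get the comb ready for riveting: with the fingertips, slide the flat-lying harmonica comb along the fixture until its end sits home against the stop block, then push the clamp's handle up and over its dead point until it snaps into lock and the rubber foot presses on the comb. Only push: do not lift the comb out of its guides, and leave the cover plate, the screwdriver and the oil bottle where they are. Finish with the hand clear.

Things in the scene. Friction and masses are not known exactly. Their poses are not given: they have to be found in the camera images.
- fixture: fixed aluminium clamping fixture; base plate 165 x 135 mm (x -85 to +80, y -40 to +95 mm), top 18 mm above the bench. Origin on the bench under the middle of the comb's home place. Own x = direction in which the comb slides (roughly away from the robot), y = to the clamp on its left side, z up. Two guide rails 7 mm high, 36.4 mm apart, run from x -22 to +66 mm.
- comb_mid (a point): centre of the loose comb: a harmonica comb 128 mm long (fixture x), 34 wide, 12 thick, about 0.06 kg, lying flat on the plate between the rails; its top 30 mm, this point 24 mm above the bench. It starts 18 to 40 mm short of the stop; home, this point is at fixture x = 0, y = 0. Its tail end, nearer the robot, sticks out 40 mm or more behind the rails and can be pushed there.
- knob (a point): middle of the black grip on the clamp handle, 80 mm from the hinge; the grip is 22 mm across and 40 mm long, reaching 17 mm past this point. At the start the handle leans 0.96 rad (55 degrees) from upright towards the fixture's +y and this point is 108 mm above the bench.
- toggle_hinge (a point): hinge of the clamp handle, at fixture x +15, y +68, z +62 mm; its axis runs along the fixture's x. The handle swings from leaning to the fixture's +y, up and over to just past upright. The clamp's arm, beside it towards the comb, starts raised, up to about 115 mm above the bench, and comes down on the comb at x +15, y 0.
- toggle (a joint): handle angle, rad: 0 = open, leaning to fixture +y; grows as the handle is pushed towards fixture -y; upright at 0.96; locked at its stop, 1.10. Over-centre spring: below the dead point at 0.78 it springs back to 0, beyond it it snaps by itself to 1.10. The push needed at the grip is greatest at the start, about 10 N, and falls to nothing at the dead point.
- clamp_pad: rubber foot at the end of the clamp arm, 17 mm across, sprung; origin at the middle of its underside. It comes down with the handle and presses on the comb with about 5 N when locked.
- cover: polished cover plate, 30 x 103 x 10 mm, loose on the bench to the right of the fixture; origin at the middle of its underside. To be left alone.
- driver: screwdriver with red handle, 167 mm long, 22 mm high, loose on the bench to the left of the comb's tail; origin at the middle of its underside. To be left alone.
- oil_bottle: oil bottle, 36 mm across and 126 mm tall, standing on the bench behind the fixture's stop block; origin at the middle of its underside. To be left alone.
- stop (a point): middle of the stop block's face that the comb's end must meet, at fixture x = +64 mm, y = 0, 26 mm above the bench; the steel block is 52 mm wide and stands 16 mm above the plate, across the far end of the rails

How it is judged:
By the outcome, as a careful person would: the job done as asked, in the order asked, and still so for the second after the job is handed in, with the robot touching nothing.
It also fails if it takes over 40 s, if anything falls off the work surface, if the arm or the gripper's body presses on something with over 40 N, if the wrist force passes 120 N, or if a joint passes its speed limit or range.

## Working session

There is one attempt and no reset: what is moved stays moved. The work goes in short steps, Python scripts to look and compute and a tool call to move; the robot and the scene stay as the last step left them, time stands still between calls to the robot, and variables do not carry over. Pictures are saved under pics/ and viewed, about 8 in all and at most 12, crops included, and the job is handed in when it is done.

Besides the shell and the picture viewer there is one more tool, called after "Call:" as name(argument=value, ...), one argument or row to a line, values as JSON. apply_moves: Moves the arm, as the interface text tells. Its arguments: {"type":"object","properties":{"moves":{"type":"array","items":{"type":"array","items":{"type":"array","items":{"type":"number"}}}}},"required":["moves"]}

```bash
mkdir -p pics
python3 - <<'E'
from bench import *
import cv2
for n in ("top","side"):
    c=get_calibration(n); print(n,{k:(v.tolist() if hasattr(v,'tolist') else v) for k,v in c.items()})
    cv2.imwrite(f"pics/{n}0.png",camera(n)[:,:,::-1])
print(get_obs())
E
```

```text
top {'vertical_fov': 46.4549162234389, 'cx': 328.78651282787, 'cy': 246.22113721044758, 'R': [[-0.02497343420276688, -0.9996267985077716, 0.011072095069266864], [-0.9855411225711143, 0.022761830272145452, -0.16790055033837667], [0.16758586845372067, -0.015105058350263184, -0.9857417582241542]], 't': [0.24766614714257235, 0.5173552594619519, 0.8764655802090886]}
side {'vertical_fov': 52.8426438958748, 'cx': 316.3821355907066, 'cy': 240.66155383259076, 'R': [[0.9995871204770101, -0.024260089182639145, -0.01539599458721304], [-0.02736503967336039, -0.640428416912658, -0.7675301931614303], [0.008760318496179833, 0.7676346076640876, -0.6408278754363361]], 't': [-0.5011771417329687, 0.24344743245125233, 0.7218138550820088]}
{'time_s': 0.1, 'q': array([ 1.01468435e+00,  1.81447905e-01,  1.60789884e+00, -2.52807033e-05,
        1.35380265e+00, -2.06269864e-01]), 'dq': array([ 0.00174133, -0.0010515 , -0.00070876, -0.00246351, -0.00182382,
       -0.00025288]), 'joint_efforts': array([ 6.11276701e-04, -4.45875371e+01, -3.52243066e+01, -3.22296564e-04,
        4.08702952e-03, -5.52803328e-05]), 'eef_pos': array([0.19680536, 0.53977759, 0.24948925]), 'eef_rot': array([-2.78117157e-04,  1.74027657e-01,  9.84740457e-01, -7.27089526e-04]), 'wrist_force': array([ 0.56498539,  0.68141177, -0.60749942]), 'torque': array([-0.03460526,  0.04350273,  0.02610611]), 'opening': 1.0035742080351635}
```

View pics/top0.png

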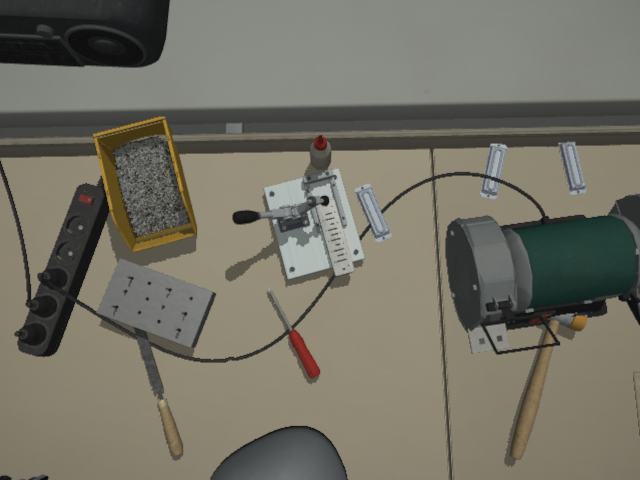

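View pics/side0.png

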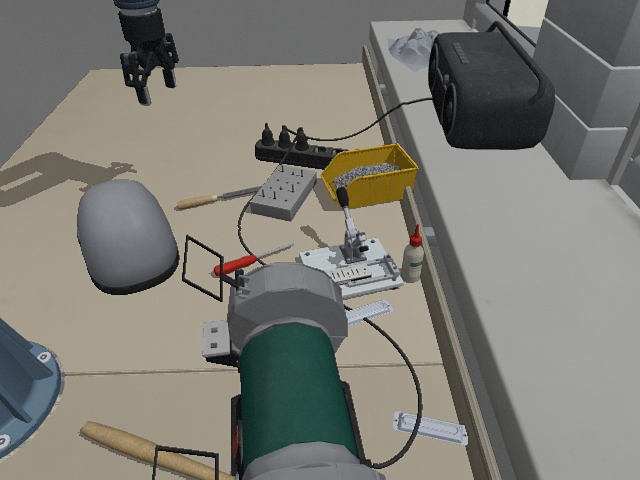

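The top view shows the fixture near (315,225), with the comb tail at about (343,272), the knob at about (245,217), the bottle at (320,152), the driver at (295,335) and the cover at (373,212). The side view shows the knob at about (343,197). I'll enlarge both.

Run:
```python
import cv2
a=cv2.imread("pics/top0.png")[130:290,220:400]; cv2.imwrite("pics/topc.png",cv2.resize(a,(675,600),interpolation=cv2.INTER_CUBIC))
a=cv2.imread("pics/side0.png")[170:310,290:440]; cv2.imwrite("pics/sidec.png",cv2.resize(a,(600,560),interpolation=cv2.INTER_CUBIC))
```

```text
(no output)
```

View pics/topc.png

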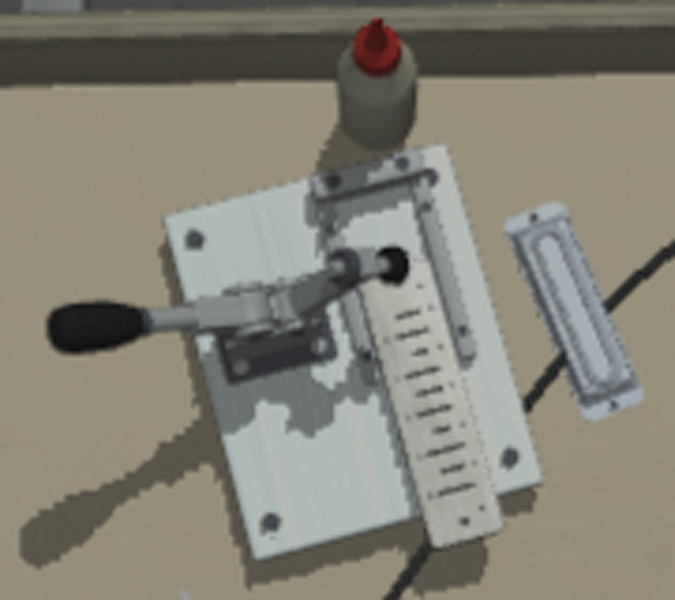

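View pics/sidec.png

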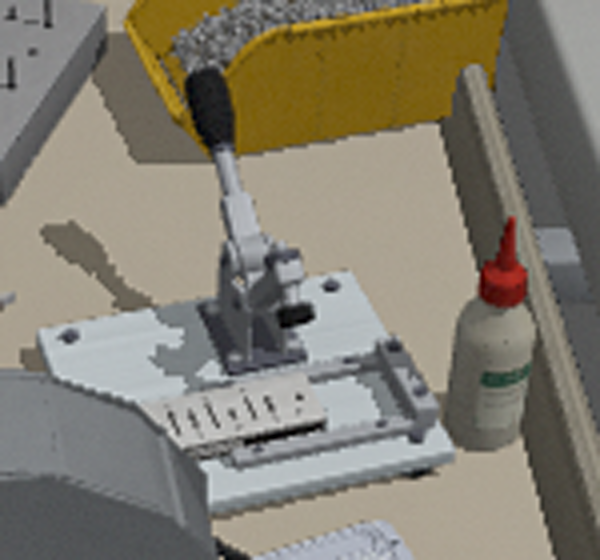

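Crop (×3.75, origin 220,130): plate corners at (165,217), (443,145), (541,482) and (256,558). The comb tail's corners are about (432,545) and (501,526), and the knob is about (97,328). In the side crop (×4, origin 290,170) the knob is about (211,110).

```bash
cat > h.py <<'E'
from bench import *
import numpy as np
from scipy.optimize import least_squares
def cam(n):
    c=get_calibration(n); f=240/np.tan(np.radians(c["vertical_fov"])/2)
    return f,c["cx"],c["cy"],np.array(c["R"]),np.array(c["t"])
def ray(n,u,v):
    f,cx,cy,R,t=cam(n); return -R.T@t, R.T@np.array([(u-cx)/f,(v-cy)/f,1])
def atz(n,u,v,z):
    o,d=ray(n,u,v); return o+d*(z-o[2])/d[2]
def proj(n,X):
    f,cx,cy,R,t=cam(n); p=R@X+t; return np.array([f*p[0]/p[2]+cx,f*p[1]/p[2]+cy])
E
python3 - <<'E'
from h import *
np.set_printoptions(precision=4,suppress=True)
P=lambda x,y:(220+x/3.75,130+y/3.75)
S=lambda x,y:(290+x/4,170+y/4)
img=[P(165,217),P(443,145),P(541,482),P(256,558)]
loc=np.array([[80,95],[80,-40],[-85,-40],[-85,95]])/1e3
W=np.array([atz("top",*p,.018)[:2] for p in img]); print(W)
def T(p,l): c,s=np.cos(p[2]),np.sin(p[2]); return np.array([[c,-s],[s,c]])@l+p[:2]
r=least_squares(lambda p:np.concatenate([T(p,l)-w for l,w in zip(loc,W)]),[.5,0,.2]); p=r.x
print("fix",p,"res mm",r.fun*1e3)
inv=lambda w:np.array([[np.cos(p[2]),np.sin(p[2])],[-np.sin(p[2]),np.cos(p[2])]])@(w-p[:2])
for q in [P(432,545),P(501,526)]:
    w=atz("top",*q,.030); print("tail",w,inv(w[:2]))
o1,d1=ray("top",*P(97,328)); o2,d2=ray("side",*S(211,110))
k=np.linalg.lstsq(np.c_[d1,-d2],o2-o1,rcond=None)[0]
a,b=o1+d1*k[0],o2+d2*k[1]; m=(a+b)/2; print("knob",m,np.linalg.norm(a-b),inv(m[:2]))
print("knob pred",T(p,np.array([.015,.068+.08*np.sin(.96)])))
for q in [P(375,115),]: 
    w=atz("top",*q,.06); print("bottle",w,inv(w[:2]))
for n,q in [("top",(268,292)),("top",(317,375)),("top",(280,428)),("side",(125,180)),("side",(178,250))]:
    w=atz(n,*q,.01); print("drv/blob",w,inv(w[:2]))
o1,d1=ray("top",280,470); o2,d2=ray("side",125,235)
k=np.linalg.lstsq(np.c_[d1,-d2],o2-o1,rcond=None)[0]; print("blob",o1+d1*k[0],o2+d2*k[1])
print("cams",ray("top",0,0)[0],ray("side",0,0)[0])
E
```

```text
[[0.6314 0.3434]
 [0.6629 0.2152]
 [0.5049 0.1756]
 [0.4737 0.3038]]
fix [0.5773 0.2334 0.2434] res mm [ 0.6323  1.5362  1.6961 -1.353  -0.4983 -1.5263 -1.8302  1.343 ]
tail [0.4763 0.2256 0.03  ] [-0.0999  0.0168]
tail [0.484  0.1949 0.03  ] [-0.0998 -0.0149]
knob [0.562  0.3631 0.1032] 0.0023025141068380253 [0.0164 0.1295]
knob pred [0.5596 0.3666]
bottle [0.664  0.2464 0.06  ] [ 0.0873 -0.0083]
drv/blob [0.4532 0.3385 0.01  ] [-0.0951  0.1319]
drv/blob [0.3153 0.2593 0.01  ] [-0.248   0.0883]
drv/blob [0.2335 0.3207 0.01  ] [-0.3126  0.1675]
drv/blob [0.0509 0.5961 0.01  ] [-0.4235  0.4788]
drv/blob [0.2315 0.329  0.01  ] [-0.3125  0.1761]
blob [0.1809 0.3171 0.0645] [0.1481 0.3059 0.0706]
cams [0.3692 0.249  0.9481] [ 0.5013 -0.4103  0.6417]
```

Measurements agree with the given geometry. The fixture is at (0.577, 0.233) with yaw 0.243, the comb tail is at fixture x −100 mm (36 mm short), and the knob is within 4 mm of its predicted place. Next I move above and behind the tail, shut the fingers and turn the tool to the fixture axes.

Call:
apply_moves(
  moves=[
    [[-10,-7,0,0,0,-0.15,0],[-15,-10,0,0,0,-0.3,0],[-20,-13,0,0,0,-0.45,0],[-25,-17,0,0,0,-0.593,0],[-30,-20,0,0,0,-0.593,0],[-35,-23.3,0,0,0,-0.593,0],[-35,-23.3,0,0,0,-0.593,0],[-35,-23.3,0,0,0,-0.593,0]],
  ],
)

```text
time_s: 0.9
eef_pos: [0.423, 0.2317, 0.2502]
eef_rot: [-0.0, -0.121, 0.993, 0.0]
wrist_force: [0.6, 0.0, -0.2]
opening: 0.002
```

Call:
apply_moves(
  moves=[
    [[0,0,0,0,0,0,0],[0,0,0,0,0,0,0]],
  ],
)

```text
time_s: 1.1
eef_pos: [0.4227, 0.2324, 0.2499]
eef_rot: [-0.001, -0.12, 0.993, 0.0]
wrist_force: [0.3, -0.1, 0.5]
opening: 0.001
```

```bash
cat >> h.py <<'E'
from scipy.spatial.transform import Rotation as Ro
np.set_printoptions(precision=4,suppress=True)
FX=np.array([.5773,.2334,0]); YAW=.2434; RF=Ro.from_euler('z',YAW)
def tool():
    o=get_obs(); q=o["eef_rot"]; return o,Ro.from_quat([q[1],q[2],q[3],q[0]])
def goto(fmm,zax=None):
    """shift (cm, tool axes) and turn to bring TCP to fixture point fmm; zax=tilt forward of tool from vertical"""
    o,R=tool(); W=FX+RF.apply(np.array(fmm)/1e3)
    a=0 if zax is None else zax
    fx,fy=RF.apply([1,0,0]),RF.apply([0,1,0])
    z=np.sin(a)*fx-np.cos(a)*np.array([0,0,1]); Rt=Ro.from_matrix(np.c_[np.cross(fy,z),fy,z])
    print("t",o["time_s"],"now fix mm",1e3*RF.inv().apply(o["eef_pos"]-FX),"F fix",RF.inv().apply(o["wrist_force"]))
    print("shift cm",100*R.inv().apply(W-o["eef_pos"]),"turn",(R.inv()*Rt).as_rotvec())
E
python3 -c "
from h import *
goto([-135,0,60]);print(get_obs()['q'])"
```

```text
t 1.1 now fix mm [-150.2601   36.3314  249.9027] F fix [ 0.2484 -0.1985  0.5228]
shift cm [-1.5581 -3.6333 18.9876] turn [ 0.0003 -0.001  -0.0036]
[ 0.2559 -0.0295  1.8325  0.0003  1.3396 -1.5548]
```

Call:
apply_moves(
  moves=[
    [[-1.6,-3.6,4,0,0,0,0],[-1.6,-3.6,9,0,0,0,0],[-1.6,-3.6,13,0,0,0,0],[-1.6,-3.6,17,0,0,0,0],[-1.6,-3.6,19,0,0,0,0],[-1.6,-3.6,20.5,0,0,0,0],[-1.6,-3.6,20.8,0,0,0,0],[-1.6,-3.6,20.8,0,0,0,0]],
  ],
)

```text
time_s: 1.9
eef_pos: [0.4456, 0.2035, 0.042]
eef_rot: [-0.001, -0.122, 0.993, 0.0]
wrist_force: [0.8, -0.4, 0.8]
opening: -0.001
```

Run:
```python
from h import *
import cv2
a=camera("wrist"); goto([-110,0,42]); cv2.imwrite("pics/w1.png",a[:,:,::-1])
```

```text
t 1.95 now fix mm [-134.2671    2.3897   42.7546] F fix [-0.1037 -0.576  -0.3535]
shift cm [-2.4264 -0.2422  0.0762] turn [0.0001 0.0003 0.0013]
```

View pics/w1.png

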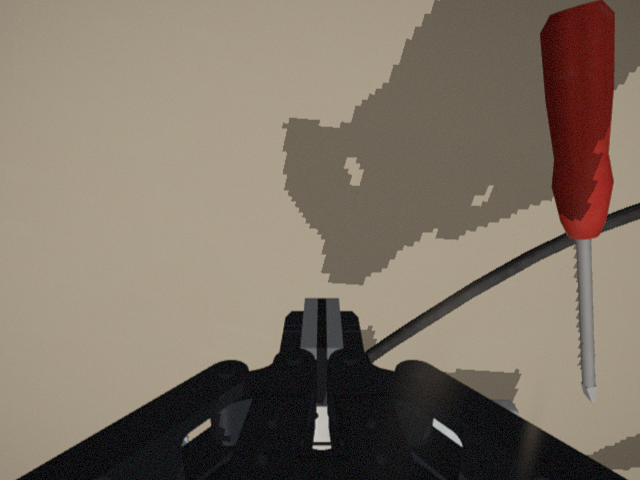

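The wrist view looks back towards the robot. It shows the shut fingertips at about (322,300) and the driver well to the side. I'll check the tip length against the bench before pushing.

Call:
apply_moves(
  moves=[
    [[0,0,0.6,0,0,0,0],[0,0,1.0,0,0,0,0],[0,0,1.4,0,0,0,0],[0,0,1.6,0,0,0,0],[0,0,1.6,0,0,0,0]],
  ],
)

```text
time_s: 2.45
eef_pos: [0.4463, 0.2023, 0.026]
eef_rot: [-0.0, -0.121, 0.993, -0.0]
wrist_force: [0.5, -0.6, -0.9]
opening: -0.003
```

Call:
apply_moves(
  moves=[
    [[0,-0.1,-1.6,0,0,0,0],[-1,-0.1,-1.6,0,0,0,0],[-1.8,-0.1,-1.6,0,0,0,0],[-2.4,-0.1,-1.6,0,0,0,0],[-3.0,-0.1,-1.6,0,0,0,0],[-3.6,-0.1,-1.6,0,0,0,0],[-4.2,-0.1,-1.6,0,0,0,0],[-4.8,-0.1,-1.6,0,0,0,0]],
  ],
)

```text
time_s: 3.25
eef_pos: [0.4937, 0.2131, 0.042]
eef_rot: [-0.0, -0.121, 0.993, -0.0]
wrist_force: [-1.1, -0.1, -0.4]
opening: -0.0
```

Run:
```python
from h import *
import cv2
goto([-75,0,42])
a=camera("top")[130:290,220:400]; cv2.imwrite("pics/t2.png",cv2.resize(a,(675,600),interpolation=cv2.INTER_CUBIC)[:,:,::-1])
```

```text
t 3.25 now fix mm [-86.0187   0.4614  42.0476] F fix [-1.0861  0.1701 -0.3873]
shift cm [-1.1019 -0.046   0.0043] turn [ 0.     -0.0004 -0.0002]
```

View pics/t2.png

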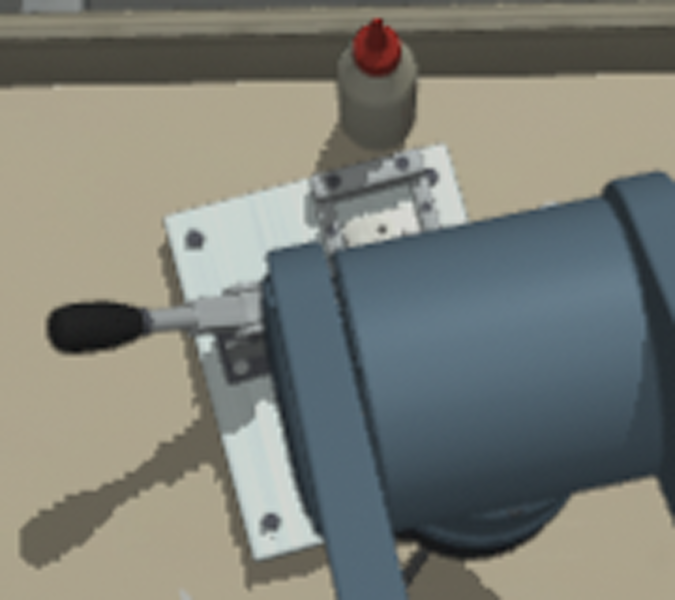

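The comb is sliding: its head edge is now near crop (375,212) and the stop near (370,190), so roughly 12 mm remain. I'll continue in small steps and watch the force.

Call:
apply_moves(
  moves=[
    [[-0.3,0,0,0,0,0,0],[-0.6,0,0,0,0,0,0],[-0.8,0,0,0,0,0,0],[-0.9,0,0,0,0,0,0],[-0.9,0,0,0,0,0,0]],
  ],
)

```text
time_s: 3.8
eef_pos: [0.5023, 0.2152, 0.0424]
eef_rot: [0.0, -0.121, 0.993, 0.0]
wrist_force: [-0.3, 0.8, -0.2]
opening: 0.002
```

Call:
apply_moves(
  moves=[
    [[-0.1,0,0,0,0,0,0],[-0.2,0,0,0,0,0,0],[-0.2,0,0,0,0,0,0]],
  ],
)

```text
time_s: 4.1
eef_pos: [0.5042, 0.2157, 0.0424]
eef_rot: [0.0, -0.121, 0.993, -0.0]
wrist_force: [-0.3, 0.3, -0.1]
opening: -0.0
```

Call:
apply_moves(
  moves=[
    [[-0.1,0,0,0,0,0,0],[-0.2,0,0,0,0,0,0],[-0.2,0,0,0,0,0,0]],
  ],
)

```text
time_s: 4.4
eef_pos: [0.5057, 0.2161, 0.0422]
eef_rot: [-0.0, -0.121, 0.993, -0.0]
wrist_force: [-1.9, -0.8, 1.3]
opening: -0.001
```

Call:
apply_moves(
  moves=[
    [[-0.1,0,0,0,0,0,0],[-0.15,0,0,0,0,0,0],[-0.15,0,0,0,0,0,0]],
  ],
)

```text
time_s: 4.7
eef_pos: [0.5058, 0.2162, 0.0419]
eef_rot: [-0.002, -0.121, 0.993, -0.0]
wrist_force: [-5.9, -2.5, 4.1]
opening: -0.002
```

The comb stopped moving and the push force rose to 6 N, so it is against the stop. I back off and rise, then check.

Call:
apply_moves(
  moves=[
    [[1.5,0,0,0,0,0,0],[4,0,-1,0,0,0,0],[5,1,-5,0,0,0,0],[5,4,-9,0,0,0,0],[5,8,-12,0,-0.15,0,0],[5,12,-14,0,-0.3,0,0],[5,16,-14,0,-0.45,0,0],[5,18,-14,0,-0.6,0,0]],
  ],
)

```text
time_s: 5.5
eef_pos: [0.4166, 0.3791, 0.1851]
eef_rot: [0.288, -0.116, 0.95, 0.036]
wrist_force: [1.5, -2.3, 0.2]
opening: -0.002
```

Run:
```python
from h import *
import cv2
a=camera("top")[130:290,220:400]; goto([-70,165,130],.87);print(get_obs()['q'])
cv2.imwrite("pics/t3.png",cv2.resize(a,(675,600),interpolation=cv2.INTER_CUBIC)[:,:,::-1])
```

```text
t 5.55 now fix mm [-124.1062  180.0806  181.4735] F fix [-3.664   1.1746 -3.2816]
shift cm [-1.6391 -1.5023  7.287 ] turn [-0.0007 -0.2806 -0.0015]
[ 0.6479 -0.0148  2.0833 -0.4232  0.5629 -0.8633]
```

View pics/t3.png

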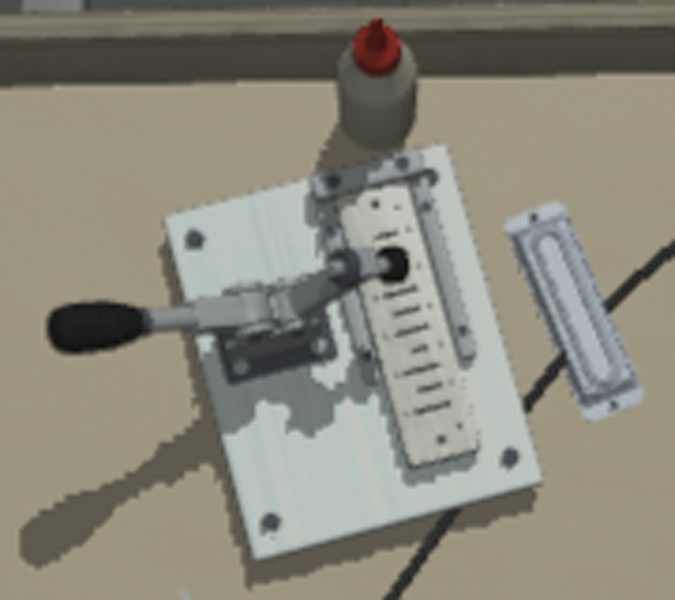

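The comb's head is seated against the stop and its tail at (440,457) matches the home place. Now I set the tool tilted forward, as a bar to pass under the grip.

```bash
python3 -c "
from h import *
goto([-60,158,90],.75)"
```

```text
t 5.55 now fix mm [-124.1062  180.0806  181.4735] F fix [-3.664   1.1746 -3.2816]
shift cm [-0.2481 -2.2028 11.1683] turn [-0.0006 -0.1606 -0.0015]
```

Call:
apply_moves(
  moves=[
    [[0,-0.7,3,0,-0.08,0,0],[-0.1,-1.5,6,0,-0.16,0,0],[-0.2,-2.2,9,0,-0.16,0,0],[-0.2,-2.2,10.5,0,-0.16,0,0],[-0.2,-2.2,11,0,-0.16,0,0],[-0.2,-2.2,11,0,-0.16,0,0]],
  ],
)

```text
time_s: 6.15
eef_pos: [0.4846, 0.3681, 0.096]
eef_rot: [0.354, -0.113, 0.927, 0.04]
wrist_force: [-0.0, 0.7, 0.5]
opening: -0.001
```

```bash
python3 -c "
from h import *
goto([9,155,84],.75);print(get_obs()['q'])"
```

```text
t 6.15 now fix mm [-57.5109 153.0245  96.0227] F fix [0.1467 0.68   0.5229]
shift cm [-4.1621  0.2186  5.3245] turn [-0.0057 -0.0214  0.0024]
[ 0.561   0.2446  2.0938 -1.137   0.2374 -0.2062]
```

Joint 4 is near its limit (−1.137 of −1.14). I'll turn the tool towards the arm's plane and tilt it less.

Run:
```python
s=open('h.py').read()
s=s.replace("def goto(fmm,zax=None):","def goto(fmm,zax=None,az=0):").replace("fx,fy=RF.apply([1,0,0]),RF.apply([0,1,0])","fx,fy=RF.apply([np.cos(az),np.sin(az),0]),RF.apply([-np.sin(az),np.cos(az),0])")
s=s.replace("    W=FX","    print('q',o['q']); W=FX").replace(" W=FX"," W=FX")
open('h.py','w').write(s)
from h import *
goto([-57,158,93],.68,.25)
```

```text
t 6.15 now fix mm [-57.5109 153.0245  96.0227] F fix [0.1467 0.68   0.5229]
shift cm [0.162  0.4994 0.2567] turn [-0.1677  0.0477 -0.1884]
```

Call:
apply_moves(
  moves=[
    [[0.1,0.2,0.1,-0.06,0.016,-0.06,0],[0.1,0.4,0.2,-0.11,0.03,-0.13,0],[0.1,0.5,0.2,-0.168,0.048,-0.188,0],[0.1,0.5,0.2,-0.168,0.048,-0.188,0],[0.1,0.5,0.2,-0.168,0.048,-0.188,0]],
  ],
)

```text
time_s: 6.65
eef_pos: [0.4785, 0.3709, 0.0909]
eef_rot: [0.321, -0.201, 0.923, 0.069]
wrist_force: [0.5, 0.5, -0.9]
opening: 0.003
```

```bash
python3 -c "
from h import *
goto([10,155,85],.68,.25);print(get_obs()['q'])"
```

```text
t 6.65 now fix mm [-62.7493 157.2809  90.9204] F fix [ 0.6541  0.3922 -0.9205]
shift cm [-5.2111 -1.5658  4.8703] turn [-0.0414 -0.0119 -0.0494]
[ 0.4802  0.2169  2.1094 -0.2196  0.1514 -1.3144]
```

Call:
apply_moves(
  moves=[
    [[-1.2,-0.3,1.1,0,0,0,0],[-2.4,-0.7,2.2,0,0,0,0],[-3.6,-1.1,3.4,0,0,0,0],[-4.7,-1.4,4.4,0,0,0,0],[-5.2,-1.6,4.9,0,0,0,0],[-5.2,-1.6,4.9,0,0,0,0]],
  ],
)

```text
time_s: 7.25
eef_pos: [0.5493, 0.3853, 0.0832]
eef_rot: [0.319, -0.2, 0.924, 0.069]
wrist_force: [-2.4, -1.1, 0.2]
opening: 0.0
```

Run:
```python
from h import *
import cv2
a=camera("side")[130:310,270:470]; goto([10,145,98],.68,.25)
cv2.imwrite("pics/s3.png",cv2.resize(a,(660,594),interpolation=cv2.INTER_CUBIC)[:,:,::-1])
```

```text
t 7.3 now fix mm [  9.213  154.2035  83.2002] F fix [-4.2111 -0.1872  2.0312]
shift cm [-0.8425 -0.9203 -1.2194] turn [-0.0421 -0.0144 -0.0517]
```

View pics/s3.png

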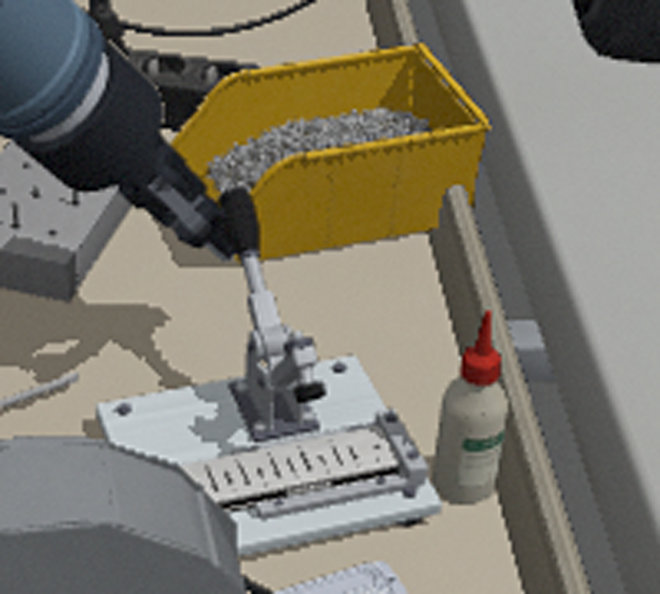

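The forward-tilted bar only touches the grip's near side (−4 N in x), because wrist limits stop it getting properly underneath. Pressing the outer end of the grip with the fingers leaning out to +y, along an upward arc, gives better leverage. I back out and re-pose.

```bash
cat >> h.py <<'E'
def lean(fmm,L):
    o,R=tool(); W=FX+RF.apply(np.array(fmm)/1e3); s,c=np.sin(L),np.cos(L)
    Rt=RF*Ro.from_matrix(np.array([[-1,0,0],[0,c,-s],[0,-s,-c]]).T)
    print("t",o["time_s"],"fix mm",1e3*RF.inv().apply(o["eef_pos"]-FX),"F fix",RF.inv().apply(o["wrist_force"]),"q",o["q"])
    print("shift cm",100*R.inv().apply(W-o["eef_pos"]),"turn",(R.inv()*Rt).as_rotvec())
E
python3 -c "
from h import *
lean([-80,175,100],.35); lean([-60,185,160],.35)"
```

```text
t 7.3 fix mm [  9.213  154.2035  83.2002] F fix [-4.2111 -0.1872  2.0312] q [ 0.439   0.3464  1.9533 -0.0461  0.1764 -1.5161]
shift cm [ 5.5622  3.6701 -6.5061] turn [0.3964 0.689  0.0589]
t 7.3 fix mm [  9.213  154.2035  83.2002] F fix [-4.2111 -0.1872  2.0312] q [ 0.439   0.3464  1.9533 -0.0461  0.1764 -1.5161]
shift cm [ 0.1666  4.2847 -9.8987] turn [0.3964 0.689  0.0589]
```

Call:
apply_moves(
  moves=[
    [[1.5,1,-1.8,0,0,0,0],[3.5,2.3,-4,0,0,0,0],[5.5,3.7,-6.5,0,0,0,0],[4,3.9,-7.8,0.06,0.11,0.01,0],[2.2,4.1,-9,0.13,0.22,0.02,0],[0.2,4.3,-9.9,0.2,0.33,0.03,0],[0.2,4.3,-9.9,0.26,0.45,0.04,0],[0.2,4.3,-9.9,0.32,0.57,0.05,0]],
  ],
)

```text
time_s: 8.1
eef_pos: [0.4755, 0.4001, 0.1633]
eef_rot: [0.074, -0.135, 0.98, -0.128]
wrist_force: [0.8, 0.9, 0.2]
opening: -0.001
```

```bash
python3 -c "
from h import *
lean([15,190,150],.35)"
```

```text
t 8.1 fix mm [-58.5967 186.3061 163.3423] F fix [0.9915 0.6396 0.1937] q [ 0.6508  0.4018  1.5407 -0.3171  1.2126 -1.0803]
shift cm [-7.1761  0.6095  2.0526] turn [0.077  0.1197 0.0099]
```

Call:
apply_moves(
  moves=[
    [[-3,0.3,1,0.077,0.12,0.01,0],[-6,0.6,2,0.077,0.12,0.01,0],[-7.2,0.6,2,0.077,0.12,0.01,0],[-7.2,0.6,2,0.077,0.12,0.01,0]],
  ],
)

```text
time_s: 8.5
eef_pos: [0.5468, 0.4199, 0.1463]
eef_rot: [0.021, -0.119, 0.978, -0.173]
wrist_force: [-0.2, -0.0, 0.3]
opening: -0.001
```

```bash
python3 -c "
from h import *
lean([15,188,108],.35)"
```

```text
t 8.5 fix mm [ 15.3421 188.3431 146.3183] F fix [-0.2122  0.0431  0.262 ] q [ 0.6223  0.6418  1.2346 -0.3279  1.409  -1.1148]
shift cm [0.0315 1.2801 3.6119] turn [ 0.0005 -0.0008 -0.0002]
```

Call:
apply_moves(
  moves=[
    [[0,0.6,1.8,0,0,0,0],[0,1.3,3.6,0,0,0,0],[0,1.3,3.6,0,0,0,0],[0,0.4,3.9,0,0,0,0],[0,-0.5,4.3,0,0,0,0],[0,-0.9,4.4,0,0,0,0],[0,-0.9,4.4,0,0,0,0]],
  ],
)

```text
time_s: 9.2
eef_pos: [0.5518, 0.396, 0.1091]
eef_rot: [0.021, -0.118, 0.978, -0.173]
wrist_force: [0.0, 0.3, 0.3]
opening: 0.001
```

```bash
python3 -c "
from h import *
lean([15,160,108],.35)"
```

```text
t 9.2 fix mm [ 14.4569 163.9009 109.0615] F fix [0.0961 0.2355 0.2544] q [ 0.5909  0.6569  1.2924 -0.3373  1.3305 -1.1172]
shift cm [-0.0552 -0.3301  0.2332] turn [ 0.0007 -0.001  -0.0021]
```

Call:
apply_moves(
  moves=[
    [[0,-0.4,0.1,0,0,0,0],[0,-0.7,0.2,0,0,0,0],[0,-0.7,0.2,0,0,0,0]],
  ],
)

```text
time_s: 9.5
eef_pos: [0.5523, 0.3933, 0.1093]
eef_rot: [0.021, -0.12, 0.978, -0.169]
wrist_force: [-3.0, 12.1, -0.4]
opening: 0.003
```

Run:
```python
from h import *
import cv2
a=camera("side")[130:310,270:470]; lean([15,160,108],.35)
cv2.imwrite("pics/s4.png",cv2.resize(a,(660,594),interpolation=cv2.INTER_CUBIC)[:,:,::-1])
o,R=tool(); F0=RF.inv().apply(o["eef_pos"]-FX)*1e3
for th in np.arange(.11,.9,.11):   # arc about hinge, contact radius 95 at 1.04 rad
    d=95*np.array([0,np.sin(1.04-th)-np.sin(1.04),np.cos(1.04-th)-np.cos(1.04)])
    print(round(th,2),(R.inv()*RF).apply(d)/10)
```

```text
t 9.55 fix mm [ 14.228  161.1924 109.2292] F fix [ 0.3584 10.7693  0.3178] q [ 0.5856  0.6501  1.3015 -0.334   1.3219 -1.1247]
shift cm [-0.0769 -0.0709  0.156 ] turn [0.0065 0.0015 0.0004]
0.11 [-0.0006 -0.8368 -0.625 ]
0.22 [-0.001  -1.7372 -1.1544]
0.33 [-0.0012 -2.6902 -1.5818]
0.44 [-0.0013 -3.6844 -1.9019]
0.55 [-0.0012 -4.7078 -2.111 ]
0.66 [-0.0009 -5.7479 -2.2065]
0.77 [-0.0005 -6.7922 -2.1872]
0.88 [ 0.0001 -7.828  -2.0533]
```

View pics/s4.png

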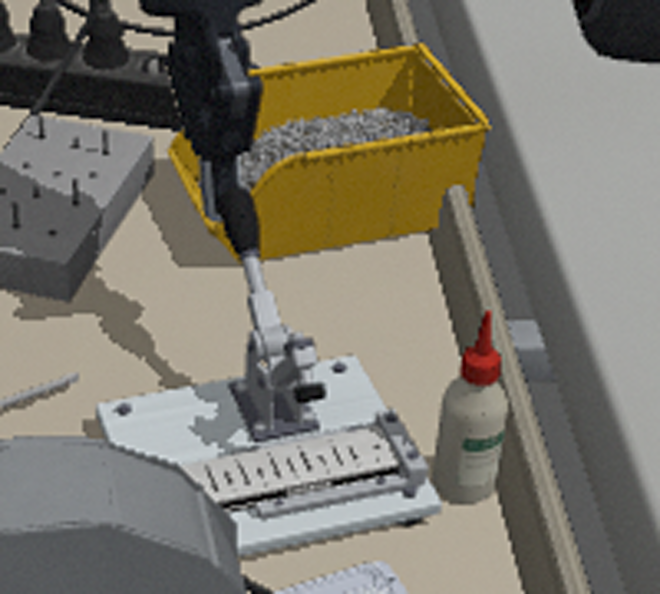

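The fingers bear on the outer end of the grip with about 11 N. I start the arc upward and over.

Call:
apply_moves(
  moves=[
    [[0,-0.4,-0.3,0,0,0,0],[0,-0.8,-0.6,0,0,0,0],[0,-1.3,-0.9,0,0,0,0],[0,-1.7,-1.15,0,0,0,0]],
  ],
)

```text
time_s: 9.95
eef_pos: [0.5553, 0.3812, 0.1261]
eef_rot: [0.021, -0.12, 0.978, -0.17]
wrist_force: [-2.3, 9.1, -0.3]
opening: -0.001
```

```bash
python3 -c "
from h import *
lean([15,160,108],.35)"
```

```text
t 9.95 fix mm [ 14.2339 148.7319 126.1335] F fix [-0.0438  9.3372 -0.3157] q [ 0.5694  0.6189  1.3134 -0.3358  1.3358 -1.1459]
shift cm [-0.0758  1.6731  1.3262] turn [0.0054 0.0014 0.0006]
```

The handle is following and the force is falling, so I continue the arc.

Call:
apply_moves(
  moves=[
    [[0,-0.5,-0.25,0,0,0,0],[0,-1.0,-0.45,0,0,0,0],[0,-1.5,-0.6,0,0,0,0],[0,-2.0,-0.75,0,0,0,0],[0,-2.5,-0.85,0,0,0,0],[0,-3.0,-0.95,0,0,0,0],[0,-3.5,-1.0,0,0,0,0],[0,-4.0,-1.05,0,0,0,0]],
  ],
)

```text
time_s: 10.75
eef_pos: [0.5642, 0.3453, 0.1495]
eef_rot: [0.021, -0.119, 0.978, -0.172]
wrist_force: [0.3, 1.1, 0.8]
opening: 0.004
```

```bash
python3 -c "
from h import *
lean([15,95,155],.35)"
```

```text
t 10.75 fix mm [ 14.2932 111.7593 149.5026] F fix [0.5106 0.968  0.8073] q [ 0.5203  0.5615  1.3512 -0.3447  1.3422 -1.1955]
shift cm [-0.0712 -1.7629  0.0569] turn [ 0.0007 -0.0003 -0.0003]
```

Call:
apply_moves(
  moves=[
    [[0,-0.5,0,0,0,0,0],[0,-1.0,0,0,0,0,0],[0,-1.4,0.1,0,0,0,0],[0,-1.8,0.1,0,0,0,0],[0,-1.8,0.1,0,0,0,0]],
  ],
)

```text
time_s: 11.25
eef_pos: [0.5683, 0.3276, 0.154]
eef_rot: [0.02, -0.119, 0.978, -0.173]
wrist_force: [-0.4, -0.6, -0.2]
opening: 0.001
```

Run:
```python
from h import *
import cv2
a=camera("side")[130:310,270:470]; lean([15,160,180],.35)
cv2.imwrite("pics/s5.png",cv2.resize(a,(660,594),interpolation=cv2.INTER_CUBIC)[:,:,::-1])
```

```text
t 11.3 fix mm [ 13.9514  94.013  153.9397] F fix [ 0.1678  0.3715 -0.1918] q [ 0.4954  0.5419  1.371  -0.3476  1.3358 -1.2176]
shift cm [-0.0908  5.3067 -4.7091] turn [ 0.0003 -0.002  -0.0009]
```

View pics/s5.png

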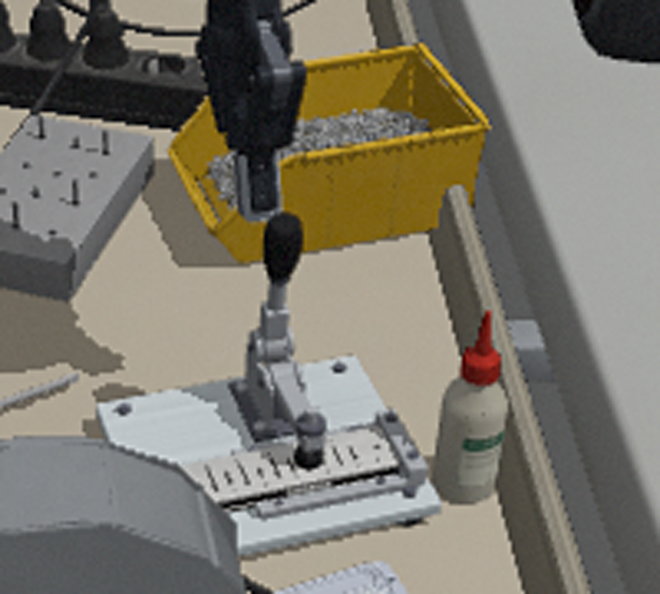

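The handle has snapped over, with the grip upright at crop (283,248) and the foot on the comb at (310,455). Forces are near zero. I clear the hand and do a last check.

Call:
apply_moves(
  moves=[
    [[0,2.5,-2,0,0,0,0],[0,5,-4.5,0,0,0,0],[0,7,-8,0,0,0,0],[3,9,-12,0,0,0,0],[7,10,-14,0,0,0,0],[11,10,-14,0,0,0,0],[15,10,-14,0,0,0,0],[15,10,-14,0,0,0,0]],
  ],
)

```text
time_s: 12.1
eef_pos: [0.3836, 0.4298, 0.2511]
eef_rot: [0.019, -0.121, 0.977, -0.173]
wrist_force: [0.8, -0.6, -0.1]
opening: -0.001
```

Run:
```python
from h import *
import cv2
a=camera("top")[130:290,220:400]; o=get_obs(); print(o["time_s"],o["eef_pos"],o["wrist_force"],o["dq"])
b=cv2.imread("pics/t3.png"); c=cv2.resize(a,(675,600),interpolation=cv2.INTER_CUBIC)[:,:,::-1]
cv2.imwrite("pics/t6.png",c)
```

```text
12.15 [0.3862 0.4303 0.2516] [ 0.0554 -0.4736 -0.0991] [-0.0363  0.0357 -0.0686 -0.0148 -0.0117 -0.0096]
```

View pics/t6.png

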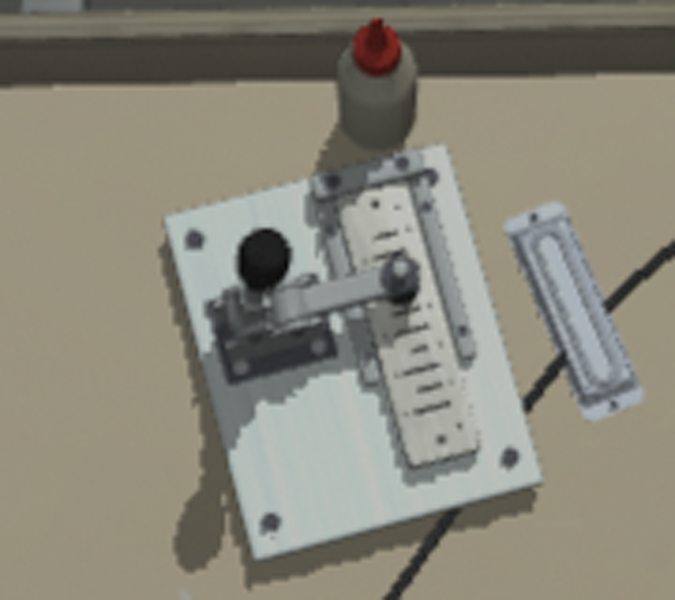

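The final top view shows the comb unchanged at home: head at the stop near (375,185), tail near (442,458), so it travelled about 36 mm. The handle is locked upright at (264,258) and the foot is on the comb at (400,280). The cover and bottle haven't moved.

```bash
python3 -c "
from bench import *
print(hand_in())"
```

```text
the job is handed in; nothing more can be done
None
```

The comb is home against the stop, the clamp is locked with its foot on the comb, and I handed the job in at about 12 s.

- **Comb:** I pushed its tail about 36 mm with the shut fingertips. It stopped moving and the push force rose to about 6 N. The last top view shows its end at the stop block, and it did not shift during clamping.
- **Clamp:** I pushed the grip up and over from its outer end, with about 12 N at most in the readings. It snapped past upright by itself, and both cameras show the foot down on the comb. I judged the lock from the pictures; the joint angle itself can't be read.
- **Failed attempt:** My first idea was to push from under the grip with the fingers tilted forward. Joint 4 came within 0.003 rad of its range limit. After I changed the pose to relieve it, the fingers only touched the side of the grip, at about 4 N, so I backed out before moving the handle.
- **Left alone:** The cover plate and oil bottle are in the same place in the before and after pictures. I didn't touch the screwdriver, but it lies outside the last picture, so its place was not rechecked.
- **Hand:** It ended clear, at 0.25 m height, with wrist force about zero.

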